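# Kettle off its hooks, onto the hob; knob held in at the third click

### The job

Lift the kettle by its handle up and off the two hooks of its stand, stand it centred on the pan support of the gas hob and let go of it. Then take the hob's knob, push it fully in, turn it anticlockwise from off to the third click and no further, and finish while still gripping it and holding it pushed in there, as one does until the flame safety valve takes over. Do not knock the other things about.

Things in the scene. Friction and masses are not known exactly. Their poses are not given: they have to be found in the camera images.
- kettle: Small steel stove kettle, about 0.4 kg, hung by its rigid arch handle on kettle_stand's two hooks, base 78 mm above the worktop. Origin: centre of the flat base (96 mm across), z up. Body 107 mm across, shoulder below 82 mm, lid knob up to 104 mm. Arch handle in its y-z plane, 115 mm wide; short spout to +y, tip 85 mm from the axis, 87 mm up. Starts with its axes as kettle_stand's.
- kettle_handle (a point): Middle of the kettle's handle bar, 160 mm above its base: a straight level round black bar, 12 mm thick, 86 mm long, along the kettle's y axis, 50 mm free below it. Grip it here from above, fingers closing along the kettle's x axis, between the two hooks that carry the bar 30 mm to either side of this point.
- kettle_stand: Fixed stand. Origin: level with the underside of its dark foot plate (95 x 120 x 10 mm), near its centre; -x is the open front, y runs along the hanging handle bar. Two 8 mm steel rods at y = -30 and +30 mm rise at x = +30 mm to 247 mm and come forward to -x as hooks. The bar hangs in their bend at x = -55 mm, its axis 238 mm up; behind it the hooks slope up at about 1 in 5.
- hook_tips (a point): Midway between the upturned ends of the stand's two hooks (these 30 mm to either side along y), 16 mm in front of the hanging bar's axis, at the height of their tops, 244 mm up. x, y axes as kettle_stand's. The hooks reach through the handle's arch over the kettle's shoulders: lift the kettle 25 to 45 mm, bring it at least 80 mm out along -x, and only then lift higher or go sideways.
- gas_hob: Fixed one-burner gas hob, steel, 190 (x) x 300 (y) mm, panel 48 mm above the worktop. Origin: centre of its underside; -x is its front, +y its left. Burner with a dark square pan support on the left half, black knob on the right half, 170 mm from the burner's centre. A rubber hose leaves from the back.
- hob_burner (a point): Centre of the pan support over the burner, at the height on which a pot stands, 86 mm above the worktop. Support 134 mm square; its four flat fingers reach in to 20 mm from the centre. Axes as the hob's.
- knob_grip (a point): Top centre of the hob's knob, 89 mm above the worktop when out. Black disc 47 mm across, underside 8 mm, upper face 18 mm above the panel; on it a grip bar 42 mm long (this point's x axis), 12 mm thick (y), the top 24 mm, ending at this point. At off the bar lies along the hob's x, its white line towards the back. The point turns and sinks with the knob. Grip the bar from above across its 12 mm.
- knob_turn (a joint): Turn of the knob, rad: 0 = off (always at the start), growing anticlockwise from above. Stops every 24 degrees: first click 0.419, second 0.838, third 1.257, two more after it. A sprung ball drops into each; leaving one takes about 0.15 N m. Locked at off until pushed in 3 to 4 mm. Small white pips on the black bezel mark the stops, a white bar marks off.
- knob_push (a joint): How far the knob is pushed in (down), m: 0 out, 0.005 fully in. Its spring pushes back with 2.5 N when out, 7.5 N fully in, and brings it out again as soon as it is let go, at any angle.
- salt_shaker: White salt shaker, 43 mm across, 73 mm high, loose, a bystander. Origin: centre of its underside.
- mug_2: White mug, 74 mm across, 92 mm high, handle on the side, loose, a bystander. Origin: on its underside.

How it is judged:
By the outcome, as a careful person would: the job done as asked, in the order asked, and still so for the second after the job is handed in, while the arm keeps its last pose, push and grip.
It also fails if it takes over 53 s, if anything falls off the work surface, if the arm or the gripper's body presses on something with over 40 N, if the wrist force passes 120 N, or if a joint passes its speed limit or range.

### The arm

A 7-joint arm with a two-finger parallel gripper is mounted at the origin on a cart in front of the work surface, level with it; the furniture and walls round the work are solid. World frame = base frame: x ahead of the robot, y to its left, z up, the work surface at z = 0. Lengths are in mm, angles in rad, forces in N, time in s.
With the tool pointing down it reaches from about 400 to 900 mm from the base axis. Payload 5.5 kg.
Tool frame: the origin (TCP) lies on the mounting face of the last link; the fingertips stand 173 mm ahead of it and the grasp point (between the pads) lies 155 mm ahead of it; z points along the fingers, y is the line along which they close (so a half turn about z gives the same grasp; the last joint's range is limited). The gripper opens to 85 mm and grips with 20 to 120 N. Pads are 22 mm wide; open, the fingers measure 114 mm over their backs; the gripper's body (76 mm by 85 mm) begins 54 mm behind the grasp point. The pads swing forward as they close: fully open they stand 13 mm farther back than shut.
Start: joints at [-1.025, 0.501, -0.427, 1.55, 0.221, 1.138, -0.21], TCP at [181.347, 624.187, 404.71] pointing down, gripper open.
Joint ranges: [-2.88, 2.88], [-0.31, 2.03], [-1.54, 1.56], [0.2, 2.42], [-1.41, 4.55], [0.19, 2.02], [-2.57, 2.57]. Speed limits (rad/s): [2.57, 2.57, 3.14, 3.14, 3.14, 3.14, 3.14].

### API

Orientations are given as a unit quaternion [x, y, z, w].
In Python, from rig import sense, camera, close_job gives the robot as it stands.
- The arm moves only by the shell command python3 -m pendant 'ROWS' [OPENING] [FORCE]. ROWS is a JSON object of lists of equal length, an entry for each row: "dp": the shift along the tool's x, y, z in m, a list of three; "turn": the turn about the tool's z in degrees. In form: {"dp": [[tx, ty, tz], ...], "turn": [turn, ...]}. A call has exactly 8 rows; each row shifts and turns the commanded pose from where the row before left it, along the tool's axes as they then stand; what a row does not reach is not made up. A row lasts 1/12 s, in which the tool goes at most 41.7 mm and 7.16 degrees, less where a joint would pass 70% of its speed; a pose out of reach is approached as far as the arm can. A call is refused whole if a number of a shift passes 0.0417 or a number of a turn 7.16, either way. A call with a gripper value outside its range is refused whole. OPENING is the finger opening in m, from 0 to 0.0854, set as the call begins (- or left out, the last holds). The fingers move at their own pace and stop on an object; FORCE is the grip in N (left out, the last holds). Time passes only in rows, so rows that do not move let the fingers close, or fill a call up. It gives the time, the measured TCP pose, the force, the opening and the grip force at its end, in the units of the state.
- sense(): the state, without advancing time (a new reading comes with each control period).
- camera(name): name is "scene" or "top" or "wrist"; returns a dict with "img" (420x560x3 uint8, red, green, blue), "fx", "fy", "cx", "cy" (pixels), "dist_coeffs" ([k1, k2, p1, p2, k3] as OpenCV has them; the pictures are not rectified), "T" (4x4, takes a point from camera to world coordinates). Camera axes: x right, y down, z forward; pixel columns grow to the right and rows downward; lengths in mm; the calibration is good to about 2 mm. A picture is of the moment at which its call begins. There is no depth.
- close_job(): hands the job in; it is judged then, once.
The state is a dict: "t": time; "qpos": joint angles; "qvel": joint speeds; "joint_efforts": joint torques, N m; "position": TCP position; "eef_rot": TCP orientation; "ft_force": force on the tool from outside, world axes, zero at the start; "torque": the same for the moment, N m; "gripper_width": finger opening in mm; "finger_force": force on a finger pad.
Only numpy, scipy, OpenCV 4.12 (cv2) and the standard library are available. Lean on these libraries where they do the work, as an engineer would, in place of code of your own. Each camera call takes 0.05 s, during which the arm holds its last target. There are 200 camera calls.

## Working session

There is one attempt and no reset: what is moved stays moved. The work goes in short steps, Python scripts to look and compute and a shell command to move; the robot and the scene stay as the last step left them, time stands still between calls to the robot, and variables do not carry over. Pictures are saved under pics/ and viewed, at most 10 in all, crops included, and the job is handed in when it is done.

```bash
ls; mkdir -p pics
cat > h.py <<'E'
import numpy as np,cv2
from rig import sense,camera
def shot(n,f=None):
    c=camera(n)
    if f: cv2.imwrite('pics/'+f,c['img'][:,:,::-1])
    return c
def ray(c,uv):
    K=np.array([[c['fx'],0,c['cx']],[0,c['fy'],c['cy']],[0,0,1.]])
    p=cv2.undistortPoints(np.array(uv,float).reshape(-1,1,2),K,np.array(c['dist_coeffs'],float)).reshape(-1,2)
    T=np.array(c['T']); d=np.c_[p,np.ones(len(p))]@T[:3,:3].T
    return T[:3,3],d/np.linalg.norm(d,axis=1)[:,None]
def plane(c,uv,z):
    o,d=ray(c,uv); return o+d*((z-o[2])/d[:,2])[:,None]
def tri(views):
    A=np.zeros((3,3));b=np.zeros(3);L=[]
    for c,uv in views:
        o,d=ray(c,[uv]);M=np.eye(3)-np.outer(d[0],d[0]);A+=M;b+=M@o;L.append((o,M))
    x=np.linalg.solve(A,b); return x,[round(float(np.linalg.norm(M@(x-o))),1) for o,M in L]
E
python3 - <<'E'
from h import *
import pickle
D={}
for n in('scene','top','wrist'): D[n]=shot(n,n+'0.png'); print(n,np.round(D[n]['T'],2).tolist(),D[n]['fx'])
pickle.dump(D,open('d0.pkl','wb'))
print(sense())
E
```

```text
pics
scene [[0.75, -0.39, 0.53, -185.65], [-0.66, -0.45, 0.61, -590.69], [0.0, -0.81, -0.59, 893.49], [0.0, 0.0, 0.0, 1.0]] 535.445216786077
top [[0.03, -0.99, 0.16, 319.86], [-1.0, -0.03, -0.01, 157.32], [0.02, -0.16, -0.99, 1062.6], [0.0, 0.0, 0.0, 1.0]] 414.3444391481972
wrist [[0.28, 0.92, 0.29, 105.94], [0.96, -0.27, -0.09, 644.28], [-0.0, 0.3, -0.95, 373.04], [0.0, 0.0, 0.0, 1.0]] 295.9823481300557
{'t': 0.15, 'qpos': array([-1.02479425,  0.50166295, -0.42683509,  1.55119235,  0.22081335,
        1.13830902, -0.21030637]), 'qvel': array([-0.00058069, -0.00126766, -0.00032883, -0.00413107, -0.00173482,
        0.00068473, -0.00106008]), 'joint_efforts': array([-6.70889975e-03, -5.70034218e+01, -5.82506776e+00, -2.81283277e+01,
        1.07032259e-02,  7.71062187e-03,  2.57383789e-06]), 'position': array([181.34621529, 623.91132665, 403.88616512]), 'eef_rot': array([ 1.40909830e-01,  9.90022142e-01, -7.47947920e-04, -1.33682201e-04]), 'ft_force': array([ 1.17102671,  0.09102043, -0.49209182]), 'torque': array([-0.00188899, -0.00019184, -0.00528954]), 'finger_force': 0.0, 'gripper_width': 85.24295544568427}
```

View pics/scene0.png

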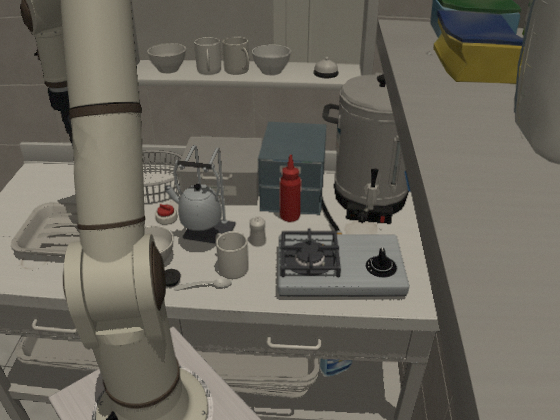

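View pics/top0.png

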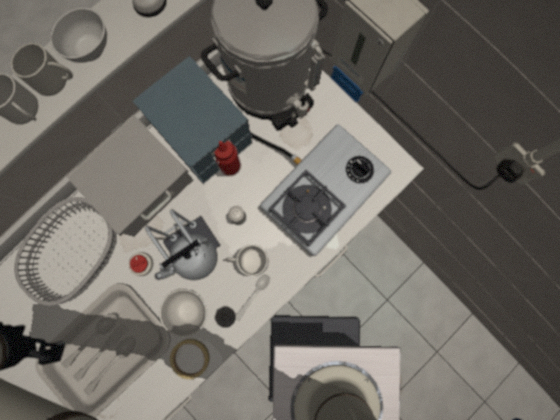

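View pics/wrist0.png

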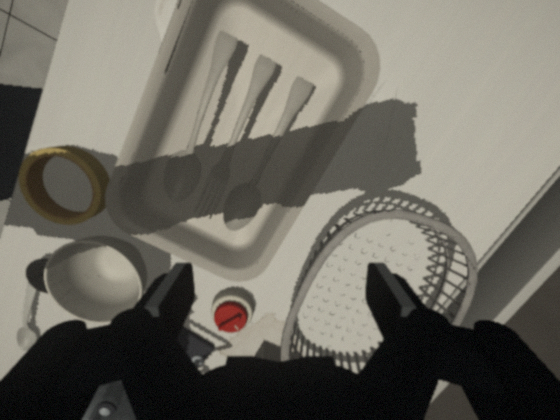

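The scene view shows the kettle at (198,208) with its bar at (195,165), the hob with its burner at (310,255) and the knob at (381,262). In the top view the bar is at about (180,253), the burner at (307,208) and the knob at (359,169). I'll put enlarged crops in one picture.

Run:
```python
from h import *
import pickle
D=pickle.load(open('d0.pkl','rb'))
g=lambda im:np.clip(255*(im/255.)**.6,0,255).astype(np.uint8)[:,:,::-1]
def cr(n,x,y,w,h,W,H): return cv2.resize(g(D[n]['img'][y:y+h,x:x+w]),(W,H),interpolation=cv2.INTER_CUBIC)
a=cr('scene',150,140,100,75,400,300);b=cr('top',140,200,100,75,400,300)
c=cr('scene',270,225,150,75,400,300)[:, :];c=cr('scene',270,222,140,105,400,300);d=cr('top',255,120,140,105,400,300)
d=cr('top',250,130,147,110,400,300)
cv2.imwrite('pics/crop1.png',np.vstack([np.hstack([a,b]),np.hstack([c,d])]))
```

```text
(no output)
```

View pics/crop1.png

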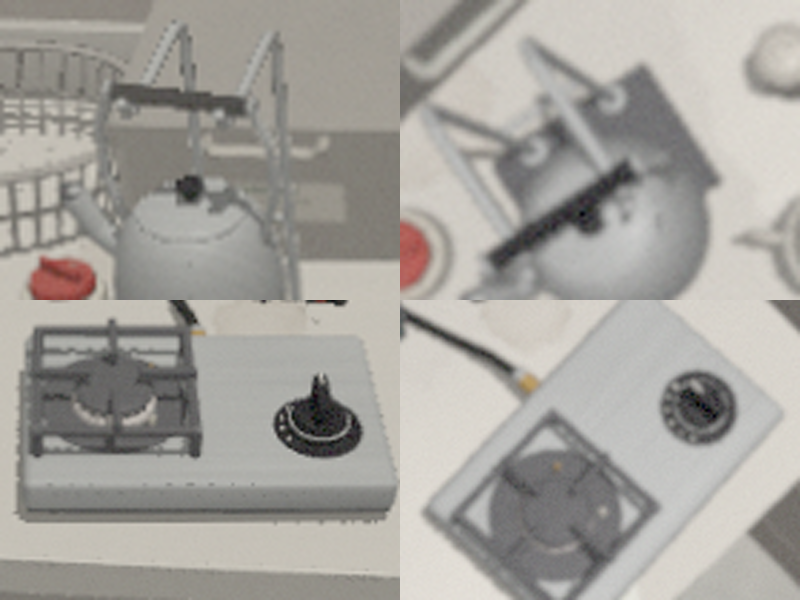

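The crop shows the bar's ends clearly: scene (178.3,162.5) and (211.2,165.8), top (162.5,264.5) and (197.5,241.7). The spout end is lower left in the top view. The knob's bar is at top (360,168) and scene (382,250).

Run:
```python
from h import *
import pickle
D=pickle.load(open('d0.pkl','rb'));s,t=D['scene'],D['top']
A=tri([(s,(178.3,162.5)),(t,(162.5,264.5))]);B=tri([(s,(211.2,165.8)),(t,(197.5,241.7))])
print(A,B,(A[0]+B[0])/2,np.linalg.norm(A[0]-B[0]))
y=A[0]-B[0];print('y axis deg',np.degrees(np.arctan2(y[1],y[0])))
print('top pts at 238',plane(t,[(162.5,264.5),(197.5,241.7)],238),'scene',plane(s,[(178.3,162.5),(211.2,165.8)],238))
# grate mask, top
g=cv2.cvtColor(t['img'],cv2.COLOR_RGB2GRAY);print('grays',g[168,340],g[208,307])
m=((g<np.median(g[140:200,330:350])*.72)*255).astype(np.uint8);roi=np.zeros_like(m);roi[165:262,250:352]=255
P=plane(t,[(250+177/2.721,130+207/2.721)],86);print(P)
m&=roi
n,l,st,ce=cv2.connectedComponentsWithStats(m);print([(i,st[i].tolist()) for i in range(1,n) if st[i][4]>150])
cv2.imwrite('pics/m.png',cv2.resize(m[150:270,245:360],None,fx=4,fy=4,interpolation=0))
# grate corners scene
cs=[(270+x/2.857,222+y/2.857) for x,y in((35,25),(193,22),(200,135),(37,138))]
q=plane(s,cs,86);print('grate scene',q.round(1),q.mean(0))
# hob panel corners z=48
ct=[(250+(x-400)/2.721,130+y/2.721) for x,y in((552,113),(658,207))]
q=plane(t,ct,86);print('grate top c',q.round(1))
print('knob',tri([(s,(382,250)),(t,(359.9,168.2))]),plane(t,[(359.9,168.2)],89),plane(t,[(359.5,170)],58))
```

```text
(array([338.37577373, 386.87441753, 237.50385408]), [0.8, 0.8]) (array([385.97167925, 318.34016055, 240.66154863]), [0.7, 0.7]) [362.17372649 352.60728904 239.08270136] 83.50021339636045
y axis deg 124.77933811747188
top pts at 238 [[339.03760711 386.27632058 238.        ]
 [386.75839837 318.475167   238.        ]] scene [[337.38713661 386.72123748 238.        ]
 [387.75114816 322.46631563 238.        ]]
grays 160 70
[[492.63312064  71.45695406  86.        ]]
[(3, [259, 170, 86, 86, 3171])]
grate scene [[478.8 174.   86. ]
 [582.8  89.   86. ]
 [485.6 -13.6  86. ]
 [388.   67.1  86. ]] [483.81362001  79.12334742  86.        ]
grate top c [[ 5.773e+02  9.500e+01  8.600e+01]
 [ 4.947e+02 -3.000e-01  8.600e+01]]
knob (array([590.86690756, -38.38322681,  96.96062872]), [4.6, 4.6]) [[589.24301328 -36.9750518   89.        ]] [[593.09804983 -42.10468451  58.        ]]
```

View pics/m.png

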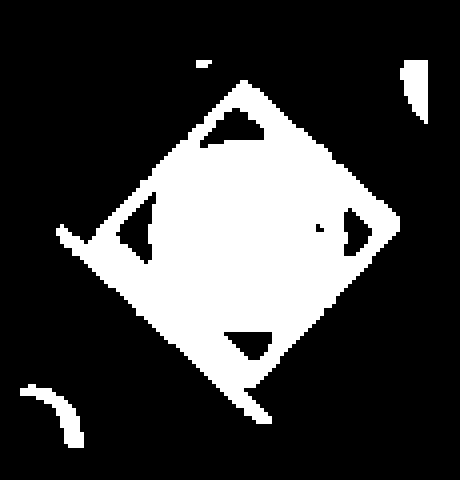

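The mask gives the pan support's corners at top (306,170), (345,205), (307,247) and (268,211). I'll rise and turn first, then cross over to the kettle for a closer look.

```bash
python3 -m pendant '{"dp":[[0,0,-0.01],[0,0,-0.01],[0,0,-0.01],[0,0,-0.01],[0,0,-0.01],[0,0,-0.01],[0,0,-0.01],[0,0,-0.01]],"turn":[4.875,4.875,4.875,4.875,4.875,4.875,4.875,4.875]}' 0.0854 60 && python3 -m pendant '{"dp":[[-0.04,0,0],[-0.04,0,0],[-0.04,0,0],[-0.04,0,0],[-0.04,0,0],[-0.04,0,0],[-0.04,0,0],[-0.04,-0.006,0]],"turn":[0,0,0,0,0,0,0,0]}'
python3 - <<'E'
from h import *
import pickle
D=pickle.load(open('d0.pkl','rb'));t=D['top']
c=shot('wrist');pickle.dump(c,open('w1.pkl','wb'))
cv2.imwrite('pics/w1.png',cv2.convertScaleAbs(c['img'][:,:,::-1],alpha=1.3))
q=plane(t,[(306,170.5),(344.75,205),(307,247),(268,210.75)],84);print(q.round(1),q.mean(0))
s=sense();print(s['t'],s['position'],s['eef_rot'],s['qpos'])
E
```

```text
t: 0.82
position: [181.3, 624.0, 484.8]
eef_rot: [0.465, 0.885, -0.0, 0.0]
ft_force: [-0.4, -0.7, -0.4]
gripper_width: 85.5
finger_force: 0.0
t: 1.48
position: [360.3, 356.3, 484.6]
eef_rot: [0.464, 0.886, 0.0, 0.0]
ft_force: [0.9, -0.2, 0.4]
gripper_width: 85.3
finger_force: 0.0
[[ 5.804e+02  9.450e+01  8.400e+01]
 [ 4.977e+02 -5.000e-01  8.400e+01]
 [ 3.942e+02  8.890e+01  8.400e+01]
 [ 4.784e+02  1.838e+02  8.400e+01]] [487.67125395  91.69131429  84.        ]
1.5333 [364.86959768 348.33870008 484.37024592] [ 0.46803767  0.88370341 -0.00202583  0.00221825] [-0.67490626  0.14033918 -0.15783733  1.81744656  0.02942077  1.18849468
 -0.24561108]
```

View pics/w1.png

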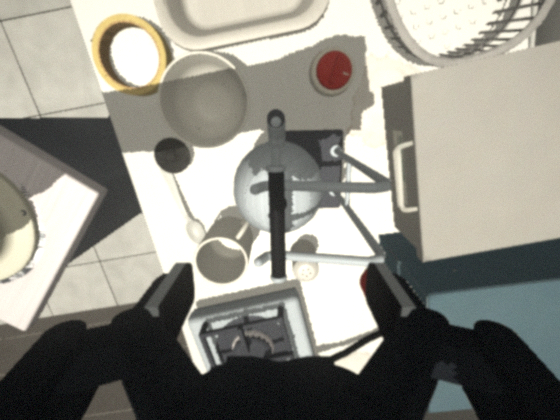

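The wrist picture shows the black bar almost vertical, from about (278,170) to (279,277), with the hooks crossing it at rows 186 and 259. I'll extract the bar with a mask.

Run:
```python
from h import *
import pickle
D=pickle.load(open('d0.pkl','rb'));t,s=D['top'],D['scene']
c=shot('wrist')
g=cv2.cvtColor(c['img'],cv2.COLOR_RGB2GRAY)
m=((g<30)*255).astype(np.uint8);m[:,:262]=0;m[:,296:]=0;m[:160]=0;m[290:]=0
n,l,st,ce=cv2.connectedComponentsWithStats(m);i=1+np.argmax(st[1:,4]);print(st[i])
ys,xs=np.where(l==i);
for r in range(st[i][1],st[i][1]+st[i][3],8): print(r,xs[ys==r].mean().round(1),len(xs[ys==r]),end='; ')
k=np.polyfit(ys,xs,1);a,b=ys.min(),ys.max()+1
e=[(np.polyval(k,a),a),(np.polyval(k,b),b)]
q=plane(c,e,238);print(q,q.mean(0),np.linalg.norm(q[0]-q[1]),np.degrees(np.arctan2(*(q[0]-q[1])[1::-1])))
A=tri([(s,(178.3,162.5)),(t,(162.5,264.5)),(c,e[0])]);B=tri([(s,(211.2,165.8)),(t,(197.5,241.7)),(c,e[1])]);print(A,B,(A[0]+B[0])/2)
S=sense();print(S['position'],S['eef_rot'])
```

```text
[270 160  14  24 161]
160 277.3 9; 168 278.3 7; 176 279.0 5; [[337.12844629 382.9143707  238.        ]
 [347.28763342 368.2728025  238.        ]] [342.20803985 375.5935866  238.        ] 17.820903519072548 124.75520369962406
(array([337.44111531, 384.54902628, 239.78682855]), [1.2, 1.9, 1.5]) (array([378.82496841, 340.90087947, 217.03830605]), [21.3, 20.5, 36.2]) [358.13304186 362.72495288 228.4125673 ]
[363.28392908 351.41131677 484.48793221] [ 0.46833294  0.88354981 -0.00127603  0.00153883]
```

Run:
```python
from h import *
import pickle
D=pickle.load(open('d0.pkl','rb'));t,s=D['top'],D['scene']
c=shot('wrist')
g=cv2.cvtColor(c['img'],cv2.COLOR_RGB2GRAY)
R={}
for r in range(164,290,4):
    x=np.where(g[r,262:296]<45)[0]+262
    if len(x)>4: R[r]=(x.mean(),len(x)); print(r,x.mean().round(1),len(x),end='; ')
v=[(x,r) for r,(x,n) in R.items() if 200<r<250];k=np.polyfit([p[1] for p in v],[p[0] for p in v],1)
e=[(np.polyval(k,r)+.5,r) for r in(170,278)]
q=plane(c,e,238);print('\n',q,q.mean(0),np.linalg.norm(q[0]-q[1]),np.degrees(np.arctan2(*(q[0]-q[1])[1::-1])))
A=tri([(s,(178.3,162.5)),(t,(162.5,264.5)),(c,e[0])]);B=tri([(s,(211.2,165.8)),(t,(197.5,241.7)),(c,e[1])]);print(A,B,(A[0]+B[0])/2)
S=sense();p=S['position'];print(p,S['eef_rot'])
from scipy.spatial.transform import Rotation as Ro
print('tool delta',Ro.from_quat(S['eef_rot']).inv().apply((A[0]+B[0])/2-p), Ro.from_quat(S['eef_rot']).inv().apply(q.mean(0)-p))
```

```text
164 276.0 15; 168 276.0 15; 172 276.0 15; 176 276.0 15; 180 276.0 15; 184 277.0 13; 188 277.0 13; 192 278.0 15; 196 278.5 16; 200 278.0 15; 204 277.5 14; 208 277.5 14; 212 278.2 12; 216 278.1 12; 220 278.7 10; 224 278.1 11; 228 278.3 9; 232 278.5 11; 236 278.1 9; 240 278.4 9; 244 278.7 10; 248 279.3 9; 252 279.3 9; 256 278.8 9; 260 279.0 11; 264 280.0 10; 268 278.9 7; 
 [[339.61542073 380.40987747 238.        ]
 [392.07412266 307.19424525 238.        ]] [365.8447717  343.80206136 238.        ] 90.06910796581685 125.62144345967964
(array([338.0222569 , 383.35547704, 241.00251126]), [2.5, 2.2, 2.7]) (array([385.83001352, 314.56905472, 246.15366971]), [3.9, 2.3, 4.1]) [361.92613521 348.96226588 243.57809048]
[361.22658454 354.5848694  484.63747607] [ 4.66630214e-01  8.84452252e-01 -4.22109102e-04  5.28467645e-04]
tool delta [ -4.71562887  -2.53549948 241.0665147 ] [-11.17968988  -2.21254415 246.65311753]
```

```bash
python3 -m pendant '{"dp":[[0,-0.0025,0.013],[-0.006,0,0.013],[0,0,0.014],[0,0,0],[0,0,0],[0,0,0],[0,0,0],[0,0,0]],"turn":[0,0,0,0,0,0,0,0]}'
python3 - <<'E'
from h import *
from scipy.spatial.transform import Rotation as Ro
for _ in range(1):
    c=shot('wrist')
    S=sense();p=S['position'];R=Ro.from_quat(S['eef_rot']);print(p,S['eef_rot'],S['t'])
cv2.imwrite('pics/w2.png',cv2.convertScaleAbs(c['img'][80:360,150:410,::-1],alpha=1.5))
cv2.imwrite('pics/w2.png',cv2.resize(cv2.imread('pics/w2.png'),None,fx=2,fy=2))
E
```

```text
t: 2.3
position: [360.4, 352.2, 445.5]
eef_rot: [0.463, 0.886, 0.001, 0.0]
ft_force: [-0.7, 0.8, 0.0]
gripper_width: 85.5
finger_force: 0.0
[360.39986358 352.06016051 445.44305599] [4.63100384e-01 8.86305585e-01 6.46986532e-04 1.57154830e-04] 2.35
```

View pics/w2.png

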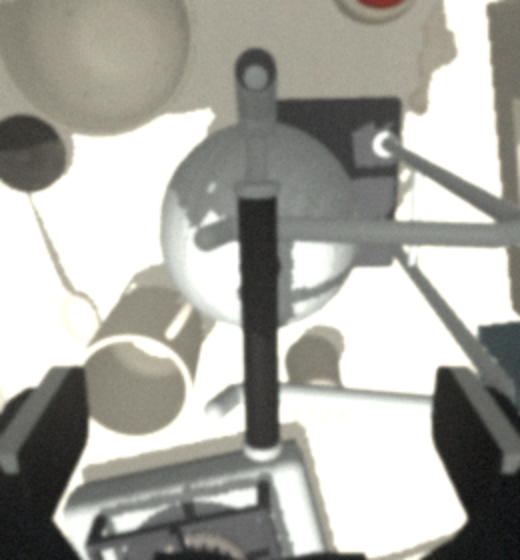

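The bar runs from crop (257,195) to (262,450), which is full-image (278.5,177.5) to (281,305). The hooks cross it at crop rows 232 and 390.

Run:
```python
from h import *
import pickle
from scipy.spatial.transform import Rotation as Ro
c=shot('wrist');D=pickle.load(open('d0.pkl','rb'));t,s=D['top'],D['scene']
S=sense();p=S['position'];R=Ro.from_quat(S['eef_rot']);print(p)
e=[(278.5,177.5),(281,305)]
for z in (235,239,243):
    q=plane(c,e,z);h=plane(c,[(279,196),(280.5,275)],z);print(z,q.round(1).tolist(),np.linalg.norm(q[0]-q[1]),np.linalg.norm(h[0]-h[1]),'toolmid',R.inv().apply(q.mean(0)-p),R.inv().apply(h.mean(0)-p),np.degrees(np.arctan2(*(q[0]-q[1])[1::-1])))
for a,b,w in(((178.3,162.5),(162.5,264.5),e[0]),((211.2,165.8),(197.5,241.7),e[1])): print(tri([(t,b),(c,w)]),tri([(s,a),(t,b),(c,w)]))
```

```text
[360.40774159 351.92380826 445.30313265]
235 [[336.0, 384.0, 235.0], [389.9, 309.5, 235.0]] 91.91171170110273 56.08619461080648 toolmid [ -5.73719134  -1.06830262 210.30069621] [  0.36527637  -1.10546245 210.30221628] 125.85237417491781
239 [[335.6, 384.7, 239.0], [388.2, 311.9, 239.0]] 89.86635996036084 54.83808385695762 toolmid [ -3.89074396  -1.07498622 206.30115858] [  2.07592285  -1.11131911 206.30264483] 125.85237417491781
243 [[335.1, 385.4, 243.0], [386.5, 314.2, 243.0]] 87.82100821961895 53.58997310310877 toolmid [ -2.04429658  -1.08166981 202.30162095] [  3.78656933  -1.11717578 202.30307337] 125.85237417491784
(array([337.21367644, 385.25018642, 240.23511005]), [1.8, 1.8]) (array([337.10427542, 385.37007718, 238.97866405]), [0.4, 2.0, 1.7])
(array([385.53947927, 316.53849764, 246.71903994]), [0.6, 0.6]) (array([385.35980696, 316.23844572, 243.61164615]), [1.9, 1.5, 1.6])
```

Bar is centred within 2 mm of the tool, about 240 mm up. Descend 50 mm and grip.

```bash
python3 -m pendant '{"dp":[[-0.002,-0.001,0.008],[0,0,0.008],[0,0,0.008],[0,0,0.008],[0,0,0.009],[0,0,0.009],[0,0,0],[0,0,0]],"turn":[0,0,0,0,0,0,0,0]}' && python3 -m pendant '{"dp":[[0,0,0],[0,0,0],[0,0,0],[0,0,0],[0,0,0],[0,0,0],[0,0,0],[0,0,0]],"turn":[0,0,0,0,0,0,0,0]}' 0 60
```

```text
t: 3.07
position: [360.6, 349.2, 393.8]
eef_rot: [0.463, 0.886, -0.001, -0.0]
ft_force: [-0.2, -0.3, -0.2]
gripper_width: 85.6
finger_force: 0.0
t: 3.73
position: [361.2, 349.7, 395.2]
eef_rot: [0.463, 0.886, 0.001, 0.0]
ft_force: [1.9, 1.0, 1.5]
gripper_width: 9.4
finger_force: 58.4
```

```bash
python3 -m pendant '{"dp":[[0,0,-0.005],[0,0,-0.005],[0,0,-0.005],[0,0,-0.005],[0,0,-0.005],[0,0,-0.005],[0,0,-0.005],[0,0,0]],"turn":[0,0,0,0,0,0,0,0]}' - 80
python3 - <<'E'
from h import *
c=shot('scene');cv2.imwrite('pics/s2.png',cv2.convertScaleAbs(cv2.resize(c['img'][130:330,120:420,::-1],None,fx=2,fy=2),alpha=1.4))
E
```

```text
t: 4.4
position: [361.0, 349.7, 431.0]
eef_rot: [0.463, 0.886, 0.001, 0.0]
ft_force: [-0.0, 0.2, -4.9]
gripper_width: 9.5
finger_force: 78.0
```

View pics/s2.png

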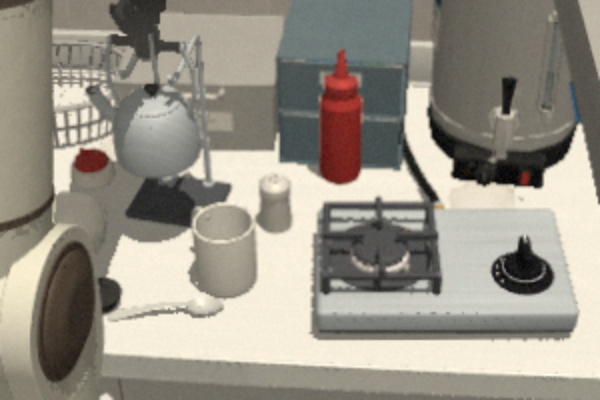

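The kettle hangs freely in the gripper, lifted 36 mm clear of the hooks. Now out along −x of the stand (tool −y).

```bash
python3 -m pendant '{"dp":[[0,-0.006,0],[0,-0.012,0],[0,-0.014,0],[0,-0.014,0],[0,-0.014,0],[0,-0.014,0],[0,-0.01,0],[0,-0.005,0]],"turn":[0,0,0,0,0,0,0,0]}' && python3 -m pendant '{"dp":[[0,0,0],[0,0,-0.01],[0,0,-0.012],[0,0,-0.012],[0,0,-0.012],[0,0,-0.012],[0,0,-0.01],[0,0,-0.007]],"turn":[0,0,0,0,0,0,0,0]}'
python3 - <<'E'
from h import *
import pickle
c=shot('wrist','w3.png');pickle.dump(c,open('w3.pkl','wb'));s=sense();print(s['position'],s['qpos'],np.round(c['T'],2).tolist())
E
```

```text
t: 5.12
position: [286.3, 297.6, 429.3]
eef_rot: [0.463, 0.886, -0.001, -0.0]
ft_force: [0.2, -0.0, -5.2]
gripper_width: 9.3
finger_force: 78.0
t: 5.78
position: [288.3, 299.1, 506.4]
eef_rot: [0.463, 0.886, 0.001, 0.0]
ft_force: [-0.2, 0.3, -4.1]
gripper_width: 9.0
finger_force: 78.3
[288.33484414 299.26634435 507.2870583 ] [-0.68021131 -0.05286785 -0.18025404  1.96641017 -0.00994508  1.22358926
 -0.24971668] [[0.82, 0.54, 0.17, 243.13], [0.57, -0.78, -0.25, 361.67], [0.0, 0.3, -0.95, 475.75], [0.0, 0.0, 0.0, 1.0]]
```

Run:
```python
from h import *
import pickle
D=pickle.load(open('d0.pkl','rb'))
def asc(n,x0,x1,y0,y1):
    g=cv2.cvtColor(D[n]['img'],cv2.COLOR_RGB2GRAY)[y0:y1,x0:x1]
    print(n,x0,y0)
    for i,r in enumerate(g): print(y0+i,''.join('#' if v<55 else '+' if v<85 else '.' if v<120 else ' ' for v in r))
asc('scene',272,345,226,288)
asc('top',258,352,166,254)
```

```text
scene 272 226
226                                                           ++######       
227                                                           .++#####.      
228                                     ..                     +++#####      
229                                     +#.                    .+++####.     
230                                    .++.                    .+++###+.     
231           ...................+....++#+++......+..+++...+..+++++#+..      
232           +++###########+#+##++##+######+#+++####+++##++##+#+++++..      
233          .#+#########################+#########################++.....   
234          +#+#++++++++++++++++++++++##+++++++++++++++++++++++###++..  .   
235         .+#+#.  . .. ..  ...........+++.....................+##++.       
236        ..+#+#.                     .+#+.                    .##++.       
237        ..+#+#.                     .+++.                    .##++        
238        ..+#+#+.....  ...     .    ..+++..   ..              .###+.       
239        .++#+#++++++...++.....+....+++##++...++..............+##++.  
[... 11733 characters left out ...]
....                                           
247                                           ...+...                                             
248 ..                                        ....+..                                             
249 ...                                         ......                                            
250 ....                                         ...+..                                           
251 .....                                         ...+..                                          
252 ......                                         ......                                         
253  .....                                          ......
```

Run:
```python
from h import *
import pickle
D=pickle.load(open('d0.pkl','rb'));t,s=D['top'],D['scene']
np.set_printoptions(precision=1,suppress=True)
T=[(307.5,172),(346,204.5),(309,245.5),(269,209.5)];S=[(336.5,232.5),(340.5,268.5),(279.5,268.5),(282,232.5)]
for c,q in((t,T),(s,S)):
    p=plane(c,q,85);print(p.tolist(),p.mean(0),[np.linalg.norm(p[i]-p[i-1]) for i in range(4)])
a=[tri([(t,T[i]),(s,S[i])]) for i in range(4)];print(a,np.mean([x[0] for x in a],0))
print('fingers',plane(t,[(306.5,207.8)],86))
# knob bezel: ellipse of dark blob
for n,(x0,x1,y0,y1),z in(('top',(335,385,145,195),58),('scene',(358,405,240,285),58)):
    c=D[n];g=cv2.cvtColor(c['img'],cv2.COLOR_RGB2GRAY);m=np.zeros_like(g);m[y0:y1,x0:x1]=(g[y0:y1,x0:x1]<70)*255
    cs,_=cv2.findContours(m,cv2.RETR_EXTERNAL,cv2.CHAIN_APPROX_NONE);k=max(cs,key=cv2.contourArea);e=cv2.fitEllipse(cv2.convexHull(k));print(n,e,plane(c,[e[0]],50),plane(c,[e[0]],60),plane(c,[e[0]],66))
for n,(x0,x1,y0,y1) in(('top',(342,378,150,188)),('scene',(362,402,245,282))):
    g=cv2.cvtColor(D[n]['img'],cv2.COLOR_RGB2GRAY)[y0:y1,x0:x1];print(n,x0,y0)
    for i,r in enumerate(g): print(y0+i,''.join('#' if v<18 else '+' if v<32 else '.' if v<70 else ' ' for v in r))
```

```text
[[576.4664821133216, 90.88301932753077, 85.0], [498.85056317613623, -3.3681330153481497, 85.0], [397.8151021783317, 84.31335566159882, 85.0], [481.29552232352324, 181.49591099170422, 85.0]] [488.6  88.3  85. ] [np.float64(131.4085527013164), np.float64(122.09631685855354), np.float64(133.77670886833948), np.float64(128.11490782928698)]
[[574.038239872812, 83.86446216606305, 85.0], [489.0331022078323, -11.909592031048419, 85.0], [386.78763284491737, 77.3904234929197, 84.99999999999989], [474.7684475830727, 170.27058730854026, 85.0]] [481.2  79.9  85. ] [np.float64(131.60740907481394), np.float64(128.05679555101088), np.float64(135.75208572181765), np.float64(127.93493890414035)]
[(array([579.1,  89.8,  78.4]), [1.1, 1.1]), (array([499.8,  -4.4,  73.7]), [1.4, 1.4]), (array([396.6,  85. ,  74.4]), [2.5, 2.5]), (array([483.7, 181.4,  73.4]), [0.6, 0.6])] [489.8  88.   75. ]
fingers [[487.8  91.9  86. ]]
top ((359.4875793457031, 169.0249786376953), (25.323307037353516, 27.09591293334961), 121.65454864501953) [[597.8 -43.7  50. ]] [[595.1 -41.7  60. ]] [[593.4 -40.5  66. ]]
scene ((381.26
[... 2667 characters left out ...]
#######++#..#++      
266     ++  ++..#####++#++#++#+#+..###.     
267     ++..##+..#######+#####++. ++##.     
268     .######+. .#######+##++  .+++#.     
269      #+++.##+.  ..+#####.   .#####.     
270       ++. +###+..         .#++##+#      
271       .+..#+++##+++++.++###+#++#+.      
272        .##+++#+##########+++++#++       
273          #++++#++####+++#+#+++++.       
274           .###+#++#++#++++#+++..        
275             .#++###++#+##+#+..          
276                ..#++++++....            
277                                         
278                                         
279                                         
280                                         
281
```

```bash
python3 -m pendant '{"dp":[[-0.008,0,0],[-0.014,0,0],[-0.02,0,0],[-0.02,0,0],[-0.02,0,0],[-0.02,0,0],[-0.02,0,0],[-0.02,0,0]],"turn":[0,0,0,0,0,0,0,0]}' && python3 -m pendant '{"dp":[[-0.02,0,0],[-0.02,0,0],[-0.02,0,0],[-0.02,0,0],[-0.02,0,0],[-0.02,0,0],[-0.014,0,0],[-0.008,0,0]],"turn":[0,0,0,0,0,0,0,0]}' && python3 -m pendant '{"dp":[[0,0.003,0],[0,0.006,0],[0,0.008,0],[0,0.009,0],[0,0.009,0],[0,0.006,0],[0,0.004,0],[0,0,0]],"turn":[0,0,0,0,0,0,0,0]}' && python3 -m pendant '{"dp":[[0,0,0],[0,0,0],[0,0,0],[0,0,0],[0,0,0],[0,0,0],[0,0,0],[0,0,0]],"turn":[3,5,6,6,6,6,6,0]}' && python3 -m pendant '{"dp":[[0,0,0],[0,0,0],[0,0,0],[0,0,0],[0,0,0],[0,0,0],[0,0,0],[0,0,0]],"turn":[6,6,6,6,6,4,3,0]}'
python3 - <<'E'
from h import *
import pickle
from scipy.spatial.transform import Rotation as Ro
S=sense();p=S['position'];R=Ro.from_quat(S['eef_rot']);print(S['t'],p,R.as_matrix().round(3).tolist(),S['qpos'])
print(R.inv().apply(np.array([488.2,90,403])-p))
D={n:shot(n) for n in('top','scene','wrist')};pickle.dump(D,open('d1.pkl','wb'))
g=lambda c,x,y:cv2.convertScaleAbs(cv2.resize(c['img'][y:y+150,x:x+200,::-1],(400,300),interpolation=2),alpha=1.5)
cv2.imwrite('pics/c2.png',np.vstack([np.hstack([g(D['top'],210,120),g(D['scene'],230,150)]),cv2.resize(D['wrist']['img'][:,:,::-1],(800,600))[150:450]]))
E
```

```text
t: 6.5
position: [369.2, 180.4, 503.8]
eef_rot: [0.463, 0.886, -0.001, -0.0]
ft_force: [0.3, 0.5, -5.5]
gripper_width: 9.5
finger_force: 78.2
t: 7.17
position: [450.5, 62.8, 503.8]
eef_rot: [0.465, 0.885, -0.001, -0.0]
ft_force: [0.5, -0.3, -4.8]
gripper_width: 9.7
finger_force: 78.2
t: 7.83
position: [487.3, 92.2, 504.5]
eef_rot: [0.463, 0.887, -0.0, -0.0]
ft_force: [0.0, 0.1, -5.5]
gripper_width: 9.0
finger_force: 78.2
t: 8.5
position: [486.5, 90.9, 504.7]
eef_rot: [0.728, 0.686, -0.0, -0.0]
ft_force: [-0.7, 0.3, -4.8]
gripper_width: 9.4
finger_force: 78.4
t: 9.17
position: [486.5, 91.0, 504.7]
eef_rot: [0.907, 0.422, -0.0, -0.0]
ft_force: [-0.1, -0.4, -4.7]
gripper_width: 9.6
finger_force: 78.3
9.1667 [486.52737881  90.98287954 504.68647314] [[0.645, 0.765, -0.0], [0.765, -0.645, -0.0], [-0.0, -0.0, -1.0]] [-0.46274652  0.09857791  0.24199617  1.82105119 -0.02504935  1.22516959
 -0.9138426 ]
[  0.34822366   1.92618171 101.68614014]
```

View pics/c2.png

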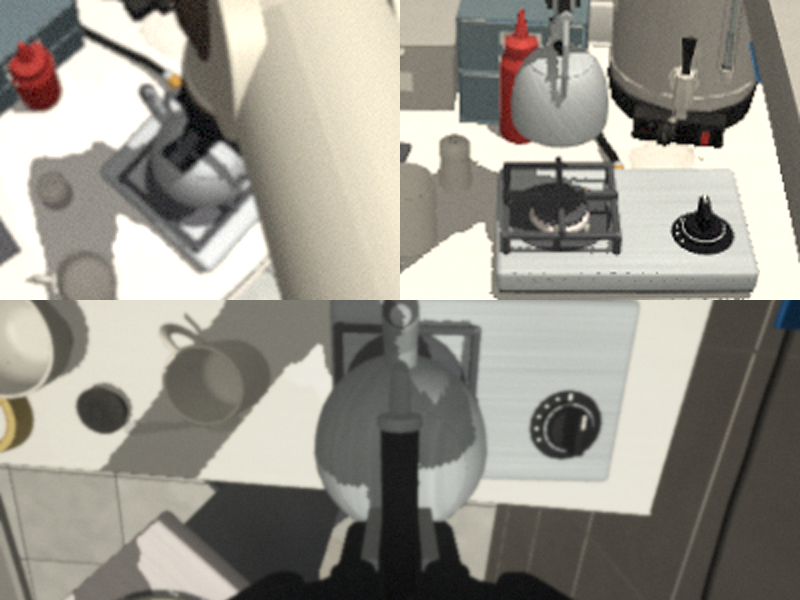

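The wrist picture shows the hob square to the tool. The pan support's back bar is at crop row 323, from x=335 to 478, and the knob's bezel is at crop (565,424) with its bar along the hob's x. The kettle hangs straight down over the grate.

Run:
```python
from h import *
import pickle
from scipy.spatial.transform import Rotation as Ro
np.set_printoptions(precision=1,suppress=True)
D=pickle.load(open('d1.pkl','rb'));w=D['wrist'];D0=pickle.load(open('d0.pkl','rb'));t=D0['top']
f=1.4286;e=[(335/f,172/f),(478/f,172/f)]
for z in(80,86):
    q=plane(w,e,z);u=(q[1]-q[0])[:2];L=np.linalg.norm(u);u/=L;back=np.array([-u[1],u[0]]);print(q,L,np.degrees(np.arctan2(back[1],back[0])),'burner',q.mean(0)[:2]-67*back)
g=cv2.cvtColor(w['img'],cv2.COLOR_RGB2GRAY)
m=np.zeros_like(g);m[155:225,362:428]=(g[155:225,362:428]<75)*255
k=max(cv2.findContours(m,0,1)[0],key=cv2.contourArea);el=cv2.fitEllipse(cv2.convexHull(k));print(el,[plane(w,[el[0]],z)[0] for z in(50,54,58)])
print('tri bezel',tri([(w,el[0]),(t,(359.5,169.0))]))
for r in range(165,226): print(r,''.join('#' if v<25 else '+' if v<40 else '.' if v<75 else ' ' for v in g[r,366:426]))
k=g[100:260,215:350]
for r in range(110,150,2): print(r,''.join('#' if v<40 else '+' if v<65 else '.' if v<100 else ' ' for v in g[r,225:345]))
```

```text
[[486.8 180.6  80. ]
 [584.5  98.6  80. ]] 127.53367724016279 49.986260269828456 burner [492.6  88.3]
[[487.6 180.2  86. ]
 [583.8  99.4  86. ]] 125.59134470831081 49.98626026982846 burner [492.6  88.5]
((395.6119079589844, 192.12513732910156), (44.156280517578125, 49.46451187133789), 54.02645492553711) [array([596.3, -44.3,  50. ]), array([595.7, -42.5,  54. ]), array([595.1, -40.7,  58. ])]
tri bezel (array([596.1, -42.5,  54.7]), [0.5, 0.5])
165                                                             
166                                                             
167                                                             
168                                                             
169                                                             
170                           ......    ....                    
171                        ........     ......                  
172                      ..   .....     ........                
173                    ...     ....     ..........              
174                  .....     ....     ...........             
1
[... 5102 characters left out ...]
++++++++++..........             .++++++.............                .......          
140        ..++++++..  .    ...+++++++++++++++++.........              .+++++++..............              .......          
142        ..++++++....  .....++++++++++++++++++..........             .+++++++................            .......          
144        ..++++++..  .....+++++++++++++++.+............              ....++++++...............           ......           
146        ..++++++.    ...+++++++++++...................              ...........................         ......           
148         .++++++... ...++++++++...........................          ............................       .......
```

Run:
```python
from h import *
import pickle
from scipy.spatial.transform import Rotation as Ro
np.set_printoptions(precision=1,suppress=True)
D=pickle.load(open('d1.pkl','rb'));w=D['wrist']
R=Ro.from_quat([.907,.422,0,0]);p=np.array([486.5,91,504.7])
g=cv2.cvtColor(w['img'],cv2.COLOR_RGB2GRAY)
print(g[180:225:2,280])
f=1.4286
for r in (415,425,430): print(r,R.inv().apply(plane(w,[(401/f,(r-150)/f)],351)-p))
print('spout',R.inv().apply(plane(w,[(401/f,(312-150)/f)],190+87)-p))
print('body sides',R.inv().apply(plane(w,[(316/f,(445-150)/f),(486/f,(445-150)/f)],190+45)-p))
# bar top of the knob: rows 181..211 at z 89
for a in [(366+35,181),(366+36.5,183),(366+37,190),(366+33,204)]: print(a,plane(w,[a],89))
s=D['scene'];gs=cv2.cvtColor(s['img'],cv2.COLOR_RGB2GRAY)
```

```text
[86 89 83 81 78 98 95 95 90 55 29 30 29 31 32 27 28 26 26 23 31 28 30]
415 [[ 47.3   0.4 153.7]]
425 [[ 44.3   0.4 153.7]]
430 [[ 42.7   0.4 153.7]]
spout [[ 76.7   0.6 227.7]]
body sides [[  2.  -49.3 269.7]
 [  2.1  51.2 269.7]]
(401, 181) [[604.5 -18.3  89. ]]
(402.5, 183) [[604.5 -21.9  89. ]]
(403, 190) [[599.8 -30.4  89. ]]
(399, 204) [[585.  -43.5  89. ]]
```

Kettle centred in the grip to about 1 mm. Lower it: tool y +4 mm, down 96 mm, then gently to contact.

```bash
python3 -m pendant '{"dp":[[0.001,0.002,0.008],[0,0.002,0.014],[0,0,0.016],[0,0,0.016],[0,0,0.016],[0,0,0.014],[0,0,0.008],[0,0,0.004]],"turn":[0,0,0,0,0,0,0,0]}' && python3 -m pendant '{"dp":[[0,0,0.001],[0,0,0.001],[0,0,0.001],[0,0,0.001],[0,0,0.001],[0,0,0],[0,0,0],[0,0,0]],"turn":[0,0,0,0,0,0,0,0]}'
```

```text
t: 9.98
position: [489.9, 89.2, 407.0]
eef_rot: [0.907, 0.421, -0.001, -0.0]
ft_force: [-0.3, -0.5, -4.4]
gripper_width: 9.4
finger_force: 78.1
t: 10.65
position: [490.4, 89.3, 403.9]
eef_rot: [0.907, 0.421, 0.0, 0.0]
ft_force: [-0.2, 0.3, -4.8]
gripper_width: 9.4
finger_force: 78.1
```

```bash
python3 -m pendant '{"dp":[[0,0,0.001],[0,0,0],[0,0,0.001],[0,0,0],[0,0,0.001],[0,0,0],[0,0,0],[0,0,0]],"turn":[0,0,0,0,0,0,0,0]}'
python3 - <<'E'
from h import *
import pickle
D={n:shot(n) for n in('top','scene','wrist')};pickle.dump(D,open('d2.pkl','wb'))
g=lambda c,x,y,w,h,W,H:cv2.convertScaleAbs(cv2.resize(c['img'][y:y+h,x:x+w,::-1],(W,H),interpolation=2),alpha=1.5)
cv2.imwrite('pics/c3.png',np.hstack([g(D['scene'],265,190,80,100,400,500),g(D['wrist'],190,100,160,200,400,500)]))
E
```

```text
t: 11.32
position: [491.4, 89.0, 403.4]
eef_rot: [0.907, 0.421, 0.002, 0.0]
ft_force: [-4.4, -2.2, 13.7]
gripper_width: 9.7
finger_force: 80.1
```

View pics/c3.png

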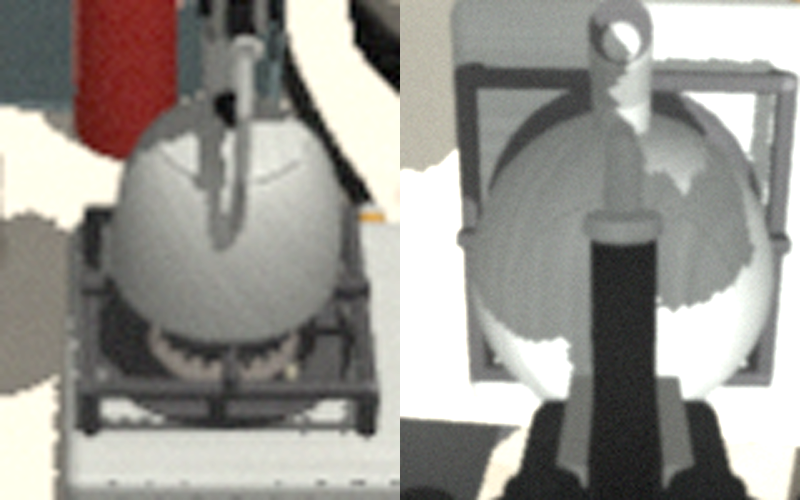

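Contact is made (force 13.7 N) at the expected height. The wrist view shows the grate's side fingers at crop (463,238) and (782,243), and its back and front edges at rows 65 and 383, around the kettle. I'll check the centring numerically.

Run:
```python
from h import *
import pickle
from scipy.spatial.transform import Rotation as Ro
np.set_printoptions(precision=1,suppress=True)
w=pickle.load(open('d2.pkl','rb'))['wrist'];S=sense();R=Ro.from_quat(S['eef_rot']);p=S['position']
P=lambda x,y:(190+(x-400)/2.5,100+y/2.5)
for n,l in(('fing',[(463,238),(782,243)]),('back',[(458,66),(797,66)]),('front',[(470,384),(770,384)])):
    q=R.inv().apply(plane(w,[P(*a) for a in l],85)-p);print(n,q,q.mean(0))
print(p)
```

```text
fing [[ -1.1 -64.6 318.3]
 [ -3.4  63.8 318.6]] [ -2.2  -0.4 318.4]
back [[ 65.4 -62.  318.5]
 [ 65.3  65.  318.8]] [ 65.4   1.5 318.7]
front [[-65.7 -65.8 318. ]
 [-65.9  62.6 318.3]] [-65.8  -1.6 318.2]
[491.4  89.  403.4]
```

Centred within about 2 mm. Release and rise.

```bash
python3 -m pendant '{"dp":[[0,0,-0.001],[0,0,-0.001],[0,0,0],[0,0,0],[0,0,0],[0,0,0],[0,0,0],[0,0,0]],"turn":[0,0,0,0,0,0,0,0]}' && python3 -m pendant '{"dp":[[0,0,0],[0,0,0],[0,0,0],[0,0,0],[0,0,0],[0,0,0],[0,0,0],[0,0,0]],"turn":[0,0,0,0,0,0,0,0]}' 0.07 && python3 -m pendant '{"dp":[[0,0,-0.003],[0,0,-0.005],[0,0,-0.008],[0,0,-0.01],[0,0,-0.012],[0,0,-0.014],[0,0,-0.014],[0,0,-0.012]],"turn":[0,0,0,0,0,0,0,0]}'
```

```text
t: 12.13
position: [490.7, 89.2, 403.2]
eef_rot: [0.907, 0.421, 0.0, 0.0]
ft_force: [-1.3, -1.4, 5.8]
gripper_width: 9.6
finger_force: 79.3
t: 12.8
position: [490.4, 89.3, 402.7]
eef_rot: [0.907, 0.421, 0.0, -0.0]
ft_force: [-0.4, 0.5, -1.0]
gripper_width: 70.1
finger_force: 0.0
t: 13.47
position: [490.5, 89.2, 482.9]
eef_rot: [0.907, 0.421, 0.001, 0.0]
ft_force: [-0.1, -0.3, -0.3]
gripper_width: 69.8
finger_force: 0.0
```

```bash
python3 -m pendant '{"dp":[[0,0.01,0],[0,0.025,0],[0,0.03,0],[-0.008,0.03,0],[-0.008,0.03,0],[-0.008,0.025,0],[-0.008,0.01,0],[0,0.005,0]],"turn":[0,0,0,0,0,0,0,0]}' && python3 -m pendant '{"dp":[[0,0,0.02],[0,0,0.02],[0,0,0.02],[0,0,0.02],[0,0,0.02],[0,0,0.02],[0,0,0],[0,0,0]],"turn":[0,0,0,0,0,0,0,0]}'
python3 - <<'E'
from h import *
import pickle
np.set_printoptions(precision=1,suppress=True)
D={n:shot(n) for n in('wrist','scene','top')};D['S']=sense();pickle.dump(D,open('d3.pkl','wb'))
w=D['wrist'];g=cv2.cvtColor(w['img'],cv2.COLOR_RGB2GRAY)
T=np.linalg.inv(w['T']);q=T@np.array([596,-42,85,1.]);u=w['cx']+w['fx']*q[0]/q[2];v=w['cy']+w['fy']*q[1]/q[2];print(D['S']['position'],u,v)
u,v=int(u),int(v)
for r in range(v-60,min(v+60,420),2): print(r,''.join('#' if x<20 else '+' if x<45 else '.' if x<80 else ' ' if x<170 else 'o' for x in g[r,u-60:u+60]))
print(u-60)
E
```

```text
t: 14.13
position: [595.9, -45.6, 480.3]
eef_rot: [0.908, 0.419, -0.001, 0.001]
ft_force: [-0.3, -0.3, 0.2]
gripper_width: 70.3
finger_force: 0.0
t: 14.8
position: [595.2, -40.4, 359.9]
eef_rot: [0.907, 0.422, -0.001, -0.001]
ft_force: [0.2, -0.1, 0.6]
gripper_width: 70.1
finger_force: 0.0
[596.4 -41.3 362.4] 282.22817252329855 207.2133303778871
147                                                                     ooooooooo                   oooooooooooooooooooooooo
149                                                                         ooooo                    ooooooooooooooooooooooo
151                                                                                                   oooooooooooooooooooooo
153                                                                                                    ooooooooooooooooooooo
155                                                                                                    ooooooooooooooooooooo
157                                                                                                    ooooooooooooooooooooo
15
[... 6051 characters left out ...]
ooooooooooooooooooooooooooooooooooooooooooooooooooooooooooooooooooooooo
257 oooooooooooooooooooooooooooooooooooooooooooooooooooooooooooooooooooooooooooooooooooooooooooooooooooooooooooooooooooooooo
259 oooooooooooooooooooooooooooooooooooooooooooooooooooooooooooooooooooooooooooooooooooooooooooooooooooooooooooooooooooooooo
261 oooooooooooooooooooooooooooooooooooooooooooooooooooooooooooooooooooooooooooooooooooooooooooooooooooooooooooooooooooooooo
263 oooooooooooooooooooooooooooooooooooooooooooooooooooooooooooooooooooooooooooooooooooooooooooooooooooooooooooooooooooooooo
265 oooooooooooooooooooooooooooooooooooooooooooooooooooooooooooooooooooooooooooooooooooooooooooooooooooooooooooooooooooooooo
222
```

Run:
```python
from h import *
import pickle
from scipy.spatial.transform import Rotation as Ro
np.set_printoptions(precision=1,suppress=True)
D=pickle.load(open('d3.pkl','rb'));w=D['wrist']
S=D['S'];R=Ro.from_quat(S['eef_rot']);p=S['position']
for n,l,z in(('line back/front',[(286,190),(286.3,205)],89),('disc LRTB',[(262.5,201),(308,201),(285,178),(285,224)],66),('bezel LRTB',[(248,199),(320.5,197),(286,162),(285,232)],50)):
    q=plane(w,l,z);print(n,R.inv().apply(q-p),'mean world',q.mean(0))
g=cv2.cvtColor(w['img'],cv2.COLOR_RGB2GRAY)
m=np.zeros_like(g);m[150:245,240:330]=(g[150:245,240:330]<75)*255
k=max(cv2.findContours(m,0,1)[0],key=cv2.contourArea);el=cv2.fitEllipse(cv2.convexHull(k));print(el,R.inv().apply(plane(w,[el[0]],52)-p))
d1=pickle.load(open('d1.pkl','rb'))['wrist']
print(tri([(w,el[0]),(d1,(395.6,192.1))]),tri([(w,(285,197.5)),(d1,(395.6,192.1)),(pickle.load(open('d0.pkl','rb'))['top'],(359.5,169))]))
print(sense()['position'])
```

```text
line back/front [[ 15.1   2.7 273.4]
 [  2.    3.1 273.4]] mean world [604.8 -36.6  89. ]
disc LRTB [[ -1.3 -18.5 296.3]
 [ -1.2  23.6 296.4]
 [ 20.4   2.2 296.4]
 [-24.    2.4 296.3]] mean world [598. -44.  66.]
bezel LRTB [[ -3.9 -33.7 312.3]
 [ -1.8  37.2 312.4]
 [ 32.3   3.2 312.4]
 [-38.7   2.7 312.3]] mean world [597.  -45.1  50. ]
((283.8448486328125, 196.49290466308594), (71.39356231689453, 72.92510986328125), 92.35659790039062) [[ -0.8   1.4 310.4]]
(array([596.8, -43.9,  49.4]), [0.8, 0.8]) (array([597.2, -44.2,  50.1]), [0.6, 1.0, 0.8])
[596.4 -41.3 362.4]
```

```bash
python3 -m pendant '{"dp":[[-0.0014,0.0026,0.005],[0,0,0.014],[0,0,0.016],[0,0,0.016],[0,0,0.016],[0,0,0.016],[0,0,0.01],[0,0,0]],"turn":[0,0,0,0,0,0,0,0]}' 0.04 && python3 -m pendant '{"dp":[[0,0,0],[0,0,0],[0,0,0],[0,0,0],[0,0,0],[0,0,0],[0,0,0],[0,0,0]],"turn":[0,0,0,0,0,0,0,0]}'
```

```text
t: 15.62
position: [596.1, -44.4, 265.9]
eef_rot: [0.907, 0.421, -0.001, -0.001]
ft_force: [-0.2, -0.2, 0.6]
gripper_width: 40.2
finger_force: 0.0
t: 16.28
position: [596.9, -44.4, 267.8]
eef_rot: [0.907, 0.421, 0.0, 0.0]
ft_force: [0.3, 0.3, 0.6]
gripper_width: 40.1
finger_force: 0.0
```

Run:
```python
from h import *
from scipy.spatial.transform import Rotation as Ro
S=sense();R=Ro.from_quat(S['eef_rot']);print(S['position'],R.as_matrix().round(3)[:2,:2].tolist(),S['qpos'])
print(R.inv().apply(np.array([597.4,-44,88])-S['position']))
```

```text
[596.85999147 -44.39805718 267.83150845] [[0.645, 0.764], [0.764, -0.645]] [-0.18802803  0.55313655  0.28549662  1.80855029 -0.20609851  0.80867249
 -0.50162028]
[6.18554254e-01 1.32536980e-01 1.79831647e+02]
```

```bash
python3 -m pendant '{"dp":[[0.0006,0,0.005],[0,0,0.006],[0,0,0.006],[0,0,0.005],[0,0,0.003],[0,0,0],[0,0,0],[0,0,0]],"turn":[0,0,0,0,0,0,0,0]}' && python3 -m pendant '{"dp":[[0,0,0],[0,0,0],[0,0,0],[0,0,0],[0,0,0],[0,0,0],[0,0,0],[0,0,0]],"turn":[0,0,0,0,0,0,0,0]}' 0 70
```

```text
t: 16.95
position: [597.3, -44.0, 242.8]
eef_rot: [0.907, 0.421, 0.0, 0.0]
ft_force: [-0.7, -0.2, -0.1]
gripper_width: 40.0
finger_force: 0.0
t: 17.62
position: [597.2, -43.9, 242.6]
eef_rot: [0.907, 0.421, -0.0, -0.0]
ft_force: [1.0, -0.3, -2.2]
gripper_width: 9.9
finger_force: 71.3
```

```bash
python3 -m pendant '{"dp":[[0,0,0.001],[0,0,0.001],[0,0,0.001],[0,0,0.001],[0,0,0.001],[0,0,0.001],[0,0,0],[0,0,0]],"turn":[0,0,0,0,0,0,0,0]}'
```

```text
t: 18.28
position: [597.3, -43.9, 238.2]
eef_rot: [0.907, 0.421, 0.0, -0.0]
ft_force: [-3.8, 1.2, 10.0]
gripper_width: 10.6
finger_force: 73.2
```

```bash
python3 -m pendant '{"dp":[[0,0,0.001],[0,0,0.001],[0,0,0.001],[0,0,0],[0,0,0],[0,0,0],[0,0,0],[0,0,0]],"turn":[0,0,0,0,0,0,0,0]}'; python3 -c "
from rig import sense;s=sense();print(s['torque'],s['joint_efforts'])"
```

```text
t: 18.95
position: [597.4, -44.1, 237.8]
eef_rot: [0.907, 0.421, 0.001, -0.001]
ft_force: [-11.6, 2.2, 31.2]
gripper_width: 10.0
finger_force: 76.0
[ 0.33831335  2.65508138 -0.06996161] [  0.57381067 -41.13869905   4.15411547 -19.56434906  -0.08507015
  -4.2733258    0.08631151]
```

```bash
python3 -m pendant '{"dp":[[0,0,-0.001],[0,0,0],[0,0,0],[0,0,0],[0,0,0],[0,0,0],[0,0,0],[0,0,0]],"turn":[0,0,-3,-4,-5,-5,-4,-3]}'; python3 -c "
from rig import sense;s=sense();print(s['torque'],s['qpos'])"
```

```text
t: 19.62
position: [597.2, -43.9, 237.9]
eef_rot: [0.799, 0.602, 0.0, -0.0]
ft_force: [-9.5, 1.8, 24.0]
gripper_width: 10.5
finger_force: 75.1
[ 0.41920894  2.22626742 -0.23390575] [-0.09684609  0.58737288  0.16484598  1.81627874 -0.13562848  0.7488085
 -0.13880854]
```

```bash
python3 -m pendant '{"dp":[[0,0,0],[0,0,0],[0,0,0],[0,0,0],[0,0,0],[0,0,0],[0,0,0],[0,0,0]],"turn":[-2,-3,-4,-5,-5,-3,-2,0]}'
python3 - <<'E'
from h import *
s=sense();print(s['torque'],s['position'],s['eef_rot'])
D=shot('wrist');g=cv2.cvtColor(D['img'],cv2.COLOR_RGB2GRAY)
for r in range(170,420,5): print(r,''.join('#' if x<20 else '+' if x<45 else '.' if x<80 else ' ' if x<170 else 'o' for x in g[r,180:380:2]))
E
```

```text
t: 20.28
position: [597.0, -43.8, 237.9]
eef_rot: [0.657, 0.754, 0.0, -0.0]
ft_force: [-10.0, 2.2, 24.8]
gripper_width: 10.2
finger_force: 75.1
[ 0.47736447  2.24018108 -0.10175495] [596.99730351 -43.79698148 237.88054526] [ 6.56747850e-01  7.54110068e-01  2.15159387e-04 -4.68881077e-04]
170 oo                                                                                             ooooo
175 oooooooo                                                                                       ooooo
180 oooooooooooo                                                                                  oooooo
185 ooooooooooooooooo                                                                             oooooo
190 oooooooooooooooooo                                                                           ooooooo
195          oo   oo                        ..+++++++++++++++...                                 ooooo  
200                                   ..+++++++++++++++++++++++#++++..                                  
205                               .++++++++.+++++++++   .++###+++++++++++.  
[... 3738 characters left out ...]
####+##++##+##+##+#++#+#+###+##++####++##########################+++++
390 ++####################################+########++#+#+#++##+#+#+####################################+
395 #################+#################+########+#+#####+##+####+#######################################
400 #################+#####+######+#############+#+##++########+####################################+###
405 ############+################+#############+#######+#######################+#++#####################
410 ####################################+###########+###################################+###############
415 #############################################+#############+#####+##################################
```

The white line still runs vertically in the tool's image, so the knob is turning with the gripper and is now at 48°. The last click is 24° more.

```bash
python3 -m pendant '{"dp":[[0,0,0],[0,0,0],[0,0,0],[0,0,0],[0,0,0],[0,0,0],[0,0,0],[0,0,0]],"turn":[-2,-3,-4,-5,-5,-3,-2,0]}'
python3 - <<'E'
from h import *
s=sense();q=s['eef_rot'];print(s['torque'],np.degrees(2*np.arctan2(q[1],q[0])),s['qpos'])
D=shot('wrist');g=cv2.cvtColor(D['img'],cv2.COLOR_RGB2GRAY)
for r in range(190,300,5): print(r,''.join('#' if x<20 else '+' if x<45 else '.' if x<80 else ' ' if x<170 else 'o' for x in g[r,180:380:2]))
w={n:shot(n) for n in('scene','top')}
import pickle;pickle.dump(w,open('d4.pkl','wb'))
a=cv2.convertScaleAbs(cv2.resize(w['scene']['img'][170:320,260:420,::-1],(640,600),interpolation=2),alpha=1.4);cv2.imwrite('pics/end.png',a)
E
```

```text
t: 21.0
position: [596.8, -43.8, 237.9]
eef_rot: [0.486, 0.874, -0.0, -0.0]
ft_force: [-11.0, 1.9, 25.2]
gripper_width: 10.8
finger_force: 75.2
[ 0.45733613  2.34718397 -0.0415434 ] 121.89576772958095 [ 0.06229464  0.5827888  -0.04432405  1.8107698   0.03520506  0.74968704
  0.55617276]
190 ooooooooooooooooooooooooooooooooo                                                                   
195 ooooooooooooooooooooooooooooooo          ..++++++++++++++...                                        
200 ooooo           oooooooooo        .++++++++++++++++++++++++++++++.                                  
205 oooo                          ..++++++..+++++++++   .++++#+#++++++#++.                              
210 ooooo                      .++++++++++   +++++++++++++##++++   .++++++#+.                           
215 ooooo                    .++++++++++++++++++..... .....++++++++++####+++++.                         
220 oooooo                 .++++.   ++++++..  ...++++++++++...  ..+#++#++. .++++.                       
225 ooooo                 +++++++++++++.  .+++++++#++++++#+####++.  .++#+. .+
[... 797 characters left out ...]
 ++++++......+++++.  .#+#++......++++++. ++++++++.oooooooooooooooooooo
270 oooooooooooooooooooo .+++++++. ++++++......+####.  .###+++......++++++++++++++. oooooooooooooooooooo
275 oooooooooooooooooooooo .++++++++++++.......+#+#++++++#+##+......+++++++++++++ oooooooooooooooooooooo
280 ooooooooooooooooooooooo .+++++++++++......++++++#+###++#++......++++++++++++ ooooooooooooooooooooooo
285 ooooooooooooooooooooooooo .+++++++++.. ...++++###++#++##+#.. ....++++++++. ooooooooooooooooooooooooo
290 oooooooooooooooooooooooooo .++++++++++++. ++++#+++###+#+#+. .++++#+++++++ oooooooooooooooooooooooooo
295 ooooo        oooooooooooo +++++++++++++++++++++++#++++#++++++++++++++++++++ ooooooooooo        ooooo
```

Run:
```python
from h import *
import pickle
a=pickle.load(open('d3.pkl','rb'))['scene']['img'];a2=pickle.load(open('d2.pkl','rb'))['scene']['img'];b=pickle.load(open('d4.pkl','rb'))['scene']['img']
for n,(x0,x1,y0,y1) in dict(kettle=(280,335,215,265),mug=(210,250,230,280),shaker=(245,270,212,248)).items():
    for o in(a2,a): print(n,cv2.phaseCorrelate(np.float32(cv2.cvtColor(o[y0:y1,x0:x1],7)),np.float32(cv2.cvtColor(b[y0:y1,x0:x1],7))))
s=sense();print(s['t'],s['ft_force'],s['position'])
```

```text
kettle ((-0.1114151584153582, 0.04117525871102501), 0.7725834744771322)
kettle ((-0.054739592087788225, 0.021043207151929977), 0.9293347876866659)
mug ((-1.2254171744684506, 0.14182795160164474), 0.5022497296333313)
mug ((-0.05833597598712359, 0.11685102010113013), 0.7543836076259613)
shaker ((0.6496319825713055, -0.03743534926165282), 0.45038347138298884)
shaker ((0.4903864662212296, -0.04947472344681714), 0.9462092423439026)
21.15 [-10.8916544    1.29126545  25.8350808 ] [596.85846309 -43.78313477 237.91111074]
```

The kettle hasn't moved since release, and the mug and shaker differ only by changing shadows. The knob is held fully in at the third click.

```bash
python3 -c "from rig import close_job; print(close_job())"
```

```text
the job is handed in; nothing more can be done
None
```

The job is handed in at about 21 s of the 53 s: the kettle stands released on the pan support, centred to within about 2 mm, and the knob is gripped, fully pushed in and held at the third click (72° turned).

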